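Set the bay tags on the reagent stock board

TASK

Bring the hinged tags on the stock board up to date by pushing them over with a fingertip: every bay that has a bottle in it must end with its tag tipped back towards the bay (round boss showing to the front), and every bay without a bottle with its tag tipped forward, away from the bay; a beaker does not count as a bottle. Some tags may already be right. Only push the tags: leave the bottles, the beaker and everything else on the bench standing where they are.

Things in the scene. Friction and masses are not known exactly. Their poses are not given: they have to be found in the camera images.
- tag_1 (a joint): White tag 44 wide, 50 tall, 4 thick (6 mm bead on its top edge), hinged along its lower edge. 0 = upright; +0.65 = tipped back towards its bay on its stop, round boss showing to the front; -0.65 = tipped forward on its stop, face with the long bar uppermost. Swings freely (40 g); once pushed past upright it falls onto the other stop. At a stop the top edge is 40 mm above and 30 mm beside the hinge.
- tag_1_hinge (a point): Middle of the hinge line of tag_1, 26 mm above the bench; the line is level and parallel to the board's long side. The direction from here to bay_1_floor is 'back' for this tag. Neighbouring hinges in the row are 80 mm apart; the four tags and their bays change places in the row from run to run.
- bay_1_floor (a point): Centre of the floor of the bay that tag_1 belongs to, 110 mm straight behind its hinge and 14 mm above the bench; the bay has low side rails (their tops 29 mm above the bench) and is 68 mm wide inside.
- tag_2 (a joint): White tag 44 wide, 50 tall, 4 thick (6 mm bead on its top edge), hinged along its lower edge. 0 = upright; +0.65 = tipped back towards its bay on its stop, round boss showing to the front; -0.65 = tipped forward on its stop, face with the long bar uppermost. Swings freely (40 g); once pushed past upright it falls onto the other stop. At a stop the top edge is 40 mm above and 30 mm beside the hinge.
- tag_2_hinge (a point): Middle of the hinge line of tag_2, 26 mm above the bench; the line is level and parallel to the board's long side. The direction from here to bay_2_floor is 'back' for this tag. Neighbouring hinges in the row are 80 mm apart; the four tags and their bays change places in the row from run to run.
- bay_2_floor (a point): Centre of the floor of the bay that tag_2 belongs to, 110 mm straight behind its hinge and 14 mm above the bench; the bay has low side rails (their tops 29 mm above the bench) and is 68 mm wide inside.
- tag_3 (a joint): White tag 44 wide, 50 tall, 4 thick (6 mm bead on its top edge), hinged along its lower edge. 0 = upright; +0.65 = tipped back towards its bay on its stop, round boss showing to the front; -0.65 = tipped forward on its stop, face with the long bar uppermost. Swings freely (40 g); once pushed past upright it falls onto the other stop. At a stop the top edge is 40 mm above and 30 mm beside the hinge.
- tag_3_hinge (a point): Middle of the hinge line of tag_3, 26 mm above the bench; the line is level and parallel to the board's long side. The direction from here to bay_3_floor is 'back' for this tag. Neighbouring hinges in the row are 80 mm apart; the four tags and their bays change places in the row from run to run.
- bay_3_floor (a point): Centre of the floor of the bay that tag_3 belongs to, 110 mm straight behind its hinge and 14 mm above the bench; the bay has low side rails (their tops 29 mm above the bench) and is 68 mm wide inside.
- tag_4 (a joint): White tag 44 wide, 50 tall, 4 thick (6 mm bead on its top edge), hinged along its lower edge. 0 = upright; +0.65 = tipped back towards its bay on its stop, round boss showing to the front; -0.65 = tipped forward on its stop, face with the long bar uppermost. Swings freely (40 g); once pushed past upright it falls onto the other stop. At a stop the top edge is 40 mm above and 30 mm beside the hinge.
- tag_4_hinge (a point): Middle of the hinge line of tag_4, 26 mm above the bench; the line is level and parallel to the board's long side. The direction from here to bay_4_floor is 'back' for this tag. Neighbouring hinges in the row are 80 mm apart; the four tags and their bays change places in the row from run to run.
- bay_4_floor (a point): Centre of the floor of the bay that tag_4 belongs to, 110 mm straight behind its hinge and 14 mm above the bench; the bay has low side rails (their tops 29 mm above the bench) and is 68 mm wide inside.
- bottle_1: Loose white plastic bottle, 47 diameter, 92 tall, white screw cap, standing upright in one of the four bays, its middle within 6 mm of the bay's centre. Origin: centre of its underside, z up.
- bottle_2: Loose white plastic bottle, 47 diameter, 92 tall, white screw cap, standing upright in one of the four bays, its middle within 6 mm of the bay's centre. Origin: centre of its underside, z up.
- stray_beaker: Loose empty 50 ml plastic beaker, 44 x 47, 56 tall, standing in one of the bays that have no bottle. Origin: centre of its underside, z up.
- board: The stock board, fixed to the bench: grey plate 215 deep (x, +x to its back), 345 long (y), 8 thick, with a 30 mm high lip along the back. It carries four equal units side by side along y, each with a hinged tag near the board's front edge and an open bay behind it. One bay is quite empty. Origin: centre of its underside.
- white_bottle: Loose bystander: white bottle like the two in the bays (47 diameter, 92 tall), but standing on the bench outside the board, beside the right end of the board (seen from its front). Origin: centre of its underside.
- vial: Loose bystander: small white vial with a black cap, 22 mm, 46 tall, standing beside the left end of the board. Origin: centre of its underside.
- pen: Loose bystander: marker pen, 135 long, 17 thick, lying in front of the board. Origin: centre of its underside.
There are look-alikes about, which are no part of the job. Leave any purple look-alike of the bottle_1 alone.

How it is judged (in metres and radians):
At the end, for the whole second after the job is handed in: Each tag whose bay holds a bottle (bottle within 30 mm of the bay's centre) stands at more than +0.5 rad (tipped back), each other tag at less than -0.5 rad (tipped forward); both bottles and the beaker are upright within 0.1 rad (((horizontal distance between any of bottle_1, bottle_2 and bay_1_floor below 0.03 m and value of joint tag_1 above 0.5 rad) or (not (horizontal distance between any of bottle_1, bottle_2 and bay_1_floor below 0.03 m) and value of joint tag_1 below -0.5 rad)) and ((horizontal distance between any of bottle_1, bottle_2 and bay_2_floor below 0.03 m and value of joint tag_2 above 0.5 rad) or (not (horizontal distance between any of bottle_1, bottle_2 and bay_2_floor below 0.03 m) and value of joint tag_2 below -0.5 rad)) and ((horizontal distance between any of bottle_1, bottle_2 and bay_3_floor below 0.03 m and value of joint tag_3 above 0.5 rad) or (not (horizontal distance between any of bottle_1, bottle_2 and bay_3_floor below 0.03 m) and value of joint tag_3 below -0.5 rad)) and ((horizontal distance between any of bottle_1, bottle_2 and bay_4_floor below 0.03 m and value of joint tag_4 above 0.5 rad) or (not (horizontal distance between any of bottle_1, bottle_2 and bay_4_floor below 0.03 m) and value of joint tag_4 below -0.5 rad)) and angle between each of bottle_1, bottle_2, stray_beaker's own z axis and vertical below 0.1 rad); the robot touches nothing.
It fails at once if a bottle or the beaker in a bay is lifted, carried or shifted by more than 20 mm (distance of any of bottle_1, bottle_2, stray_beaker from where it was at the start of the episode above 0.02 m).
It fails at once if a bystander is moved by more than 20 mm (distance of any of white_bottle, vial, pen from where it was at the start of the episode above 0.02 m).
It also fails if it takes over 54 s, if anything falls off the work surface, if the arm or the gripper's body presses on something with over 40 N, if the wrist force passes 120 N, or if a joint passes its speed limit or range.

ROBOT

A 6-joint arm with a two-finger parallel gripper is mounted at the origin on a cart in front of the work surface, level with it; the furniture and walls round the work are solid. World frame = base frame: x ahead of the robot, y to its left, z up, the work surface at z = 0. Lengths are in mm, angles in rad, forces in N, time in s.
With the tool pointing down it reaches from about 350 to 875 mm from the base axis. Payload 4.2 kg.
Tool frame: the origin (TCP) lies midway between the tips of the shut fingers; the grasp point (between the pads) lies 19 mm behind it; z points along the fingers, y is the line along which they close (so a half turn about z gives the same grasp; the last joint's range is limited). The gripper opens to 85 mm and grips with 20 to 120 N. Pads are 22 mm wide; open, the fingers measure 114 mm over their backs; the gripper's body (76 mm by 85 mm) begins 54 mm behind the grasp point. The pads swing forward as they close: fully open they stand 13 mm farther back than shut.
Start: joints at [0.259, 0.385, 0.008, 0, -1.194, -0.259], TCP at [624.979, 0.025, 231.312] pointing down, gripper open.
Joint ranges: [-3.14, 3.14], [-1.21, 2.06], [-1.07, 1.41], [-3.16, 2.05], [-2.99, -0.16], [-3.1, 3.1]. Speed limits (rad/s): [2.79, 2.79, 3.14, 3.14, 3.14, 3.14].

INTERFACE

Orientations are given as a unit quaternion [x, y, z, w].
In Python, from bench import arm gives the robot as it stands. The module is installed in compiled form; this text tells all that it offers.
- The arm moves only by the shell command python3 -m handwheel 'ROWS' [OPENING]. ROWS is JSON, a list of rows, each an object of numbers: "x", "y", "z": the shift along the world's x, y, z each as a share of 20 cm, from -1 to 1; "ax", "ay", "az": the turn, a rotation vector about the world's x, y, z each as a share of 90 degrees, from -1 to 1. In form: [{"x": .., "y": .., "z": .., "ax": .., "ay": .., "az": ..}, ...]. A call has exactly 8 rows; each row shifts and turns the commanded pose from where the row before left it; what a row does not reach is not made up. A row lasts 1/10 s, in which the tool goes at most 50 mm and 8.59 degrees, less where a joint would pass 70% of its speed; a pose out of reach is approached as far as the arm can. A call with a number of a shift or a turn outside -1 to 1 is refused whole. A call with a gripper value outside its range is refused whole. OPENING is the opening, from -1 (shut) to 1 (fully open), set as the call begins (- or left out, the last holds). The fingers move at their own pace and stop on an object; the grip force is fixed at half the most. Time passes only in rows, so rows that do not move let the fingers close, or fill a call up. It gives the time, the measured TCP pose, the force, the opening and the grip force at its end, in the units of the state.
- arm.read_state(): the state, without advancing time (a new reading comes with each control period).
- arm.get_image(name): name is "scene" or "side" or "wrist"; returns the picture (480x640x3 uint8, red, green, blue); there is no depth.
- arm.camera_params(name): a dict with "K" (3x3 intrinsics, pixels), "position" and "orientation" of the camera in the world. Camera axes: x right, y down, z forward; pixel columns grow to the right and rows downward; lengths in mm; the calibration is good to about 2 mm. The wrist camera is an equidistant fisheye: a pixel r from the principal point sees the ray r / f radians off the axis. A picture is of the moment at which its call begins: read the wrist's pose just before it. camera_params takes no time and is no camera call; for the wrist camera it gives the pose at the moment of the call.
- arm.job_done(): hands the job in; it is judged then, once.
The state is a dict: "clock": time; "joints": joint angles; "joint_vel": joint speeds; "joint_efforts": joint torques, N m; "position": TCP position; "ee_rot": TCP orientation; "contact_force": force on the tool from outside, world axes, zero at the start; "wrist_torque": the same for the moment, N m; "gripper_width": finger opening in mm; "grasp_force": force on a finger pad.
Only numpy, scipy, OpenCV 4.12 (cv2) and the standard library are available. Lean on these libraries where they do the work, as an engineer would, in place of code of your own. Each camera call takes 0.05 s, during which the arm holds its last target. There are 200 camera calls.

## Working session

There is one attempt and no reset: what is moved stays moved. The work goes in short steps, Python scripts to look and compute and a shell command to move; the robot and the scene stay as the last step left them, time stands still between calls to the robot, and variables do not carry over. Pictures are saved under pics/ and viewed, at most 10 in all, crops included, and the job is handed in when it is done.

```bash
mkdir -p pics
python3 - <<'E'
from bench import arm
import cv2
for n in("scene","side","wrist"):
    p=arm.camera_params(n); print(n,p)
    cv2.imwrite(f"pics/{n}0.png",arm.get_image(n)[:,:,::-1])
s=arm.read_state();print(s["clock"],s["position"],s["ee_rot"],s["gripper_width"])
E
```

```text
scene {'K': array([[452.88527975,   0.        , 313.68002209],
       [  0.        , 452.88527975, 242.13692404],
       [  0.        ,   0.        ,   1.        ]]), 'position': array([-152.58799763,  500.53760329,  463.75363642]), 'orientation': array([-0.4698396 ,  0.71975235, -0.42797778,  0.27936057])}
side {'K': array([[486.56798612,   0.        , 319.27752646],
       [  0.        , 486.56798612, 230.61408423],
       [  0.        ,   0.        ,   1.        ]]), 'position': array([ 489.28013531, -481.2024095 ,  711.4004738 ]), 'orientation': array([ 0.9220772 , -0.00896657,  0.01029072, -0.38676522])}
wrist {'K': array([[371.64829954,   0.        , 318.42153054],
       [  0.        , 371.64829954, 243.25781543],
       [  0.        ,   0.        ,   1.        ]]), 'position': array([624.53937526, -67.04537743, 374.26124797]), 'orientation': array([-2.92562583e-04,  9.91119953e-01,  1.32968167e-01, -7.87834459e-04])}
0.15 [6.24591871e+02 2.45029952e-02 2.30494583e+02] [-7.07053629e-01  7.07159472e-01  5.26468928e-04 -6.07956895e-04] 85.6902456875648
```

View pics/scene0.png

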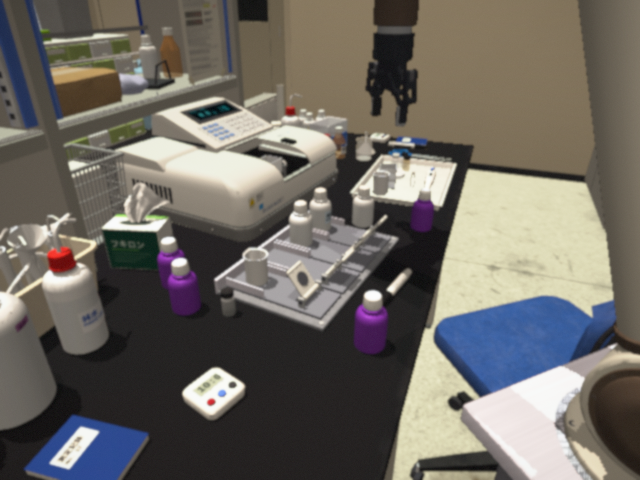

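View pics/wrist0.png

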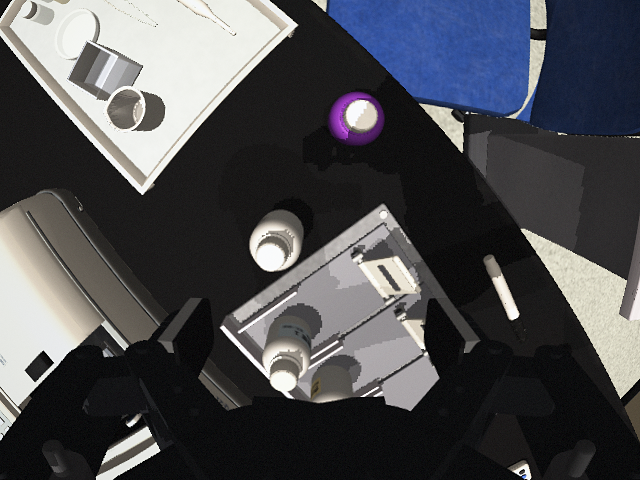

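The scene view shows the beaker in the left bay (255,267), bottles at (300,225) and (320,205), the bystander white bottle at (363,208), and purple look-alikes outside the board. The wrist view shows the right-end tag tipped forward with its bar up (390,278).

Run:
```python
import cv2,numpy as np
a=cv2.imread("pics/scene0.png")[170:340,200:420]
cv2.imwrite("pics/c1.png",cv2.resize(a,None,fx=3.5,fy=3.5,interpolation=cv2.INTER_CUBIC))
```

```text
(no output)
```

View pics/side0.png

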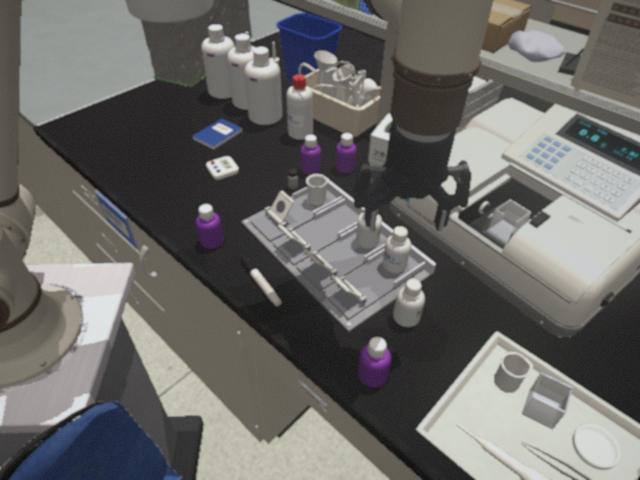

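View pics/c1.png

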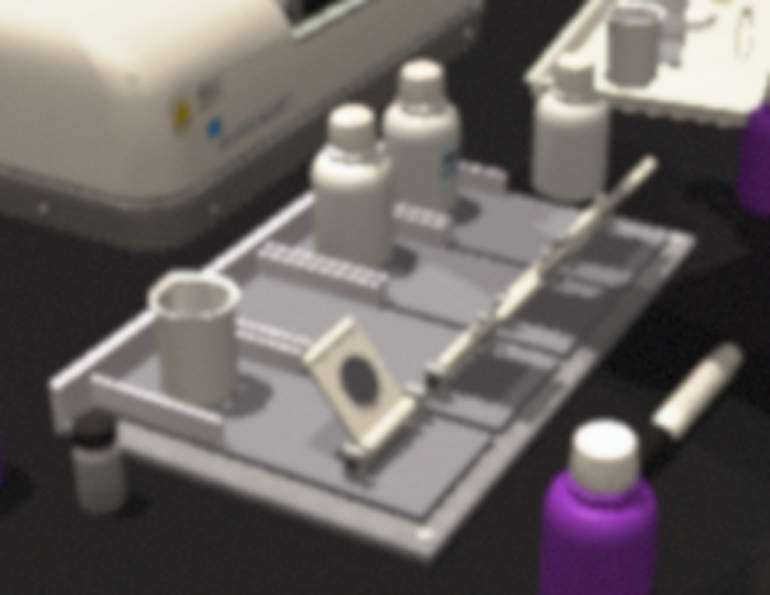

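The crop shows the left tag (beaker bay) tipped back with its boss showing, so it must go forward. The second tag (empty bay) is forward and already right. The third and fourth tags (bottle bays) are forward and must go back. Next I locate the board corners.

```bash
cat > h.py <<'E'
from bench import arm
import numpy as np
from scipy.spatial.transform import Rotation as R
def pt(n,u,v,z,p=None):
    p=p or arm.camera_params(n);K=p["K"]
    x=np.array([(u-K[0,2])/K[0,0],(v-K[1,2])/K[1,1],1])
    if n=="wrist":
        r=np.hypot(x[0],x[1]);x=np.array([x[0]/r*np.sin(r),x[1]/r*np.sin(r),np.cos(r)])
    d=R.from_quat(p["orientation"]).apply(x);o=p["position"]
    return (o+d*(z-o[2])/d[2]).round(1)[:2]
E
python3 - <<'E'
from h import *
c=lambda x,y:(x/3.5+200,y/3.5+170)
print("FL",pt("scene",*c(430,545),8),pt("side",244,222,8))
print("FR",pt("scene",*c(692,238),8),pt("side",349,320,8),pt("wrist",384,206,8))
print("BR",pt("side",434,266,30),pt("wrist",222,327,30))
print("BL",pt("scene",*c(53,382),30))
print("tag4 bar",pt("wrist",386,272,46)); print("tag1 boss",pt("scene",*c(360,380),46),pt("side",282,205,46))
print("hinge1 ends",pt("scene",*c(350,455),26),pt("scene",*c(415,395),26))
print("tops bottle L3,L4",pt("scene",*c(352,112),92),pt("scene",*c(422,68),92),"beaker",pt("scene",*c(195,285),56))
E
```

```text
FL [357.1 260.7] [358.2 262.4]
FR [559.5  -9.2] [561.6  12.2] [558.   -5.9]
BR [726.5 115.4] [727.  119.9]
BL [523.4 391. ]
tag4 bar [560.   50.9]
tag1 boss [440.8 259.6] [439.  272.2]
hinge1 ends [411.9 276.9] [445.7 228.3]
tops bottle L3,L4 [642.3 180.5] [688.4 114.4] beaker [544.1 309.3]
```

Board yaw is about 36.8°, with back = (0.8, 0.6) and left = (-0.6, 0.8). Estimated hinges from the left: H1 (427.5, 255), H3 (523.5, 127), H4 (571.5, 63). First move: shut the fingers, yaw -53°, and go to the point in front of tag 4, (519, 24, 131).

```bash
python3 -m handwheel '[{"x":-0.066,"y":0.015,"z":-0.0625,"az":-0.0738},{"x":-0.066,"y":0.015,"z":-0.0625,"az":-0.0738},{"x":-0.066,"y":0.015,"z":-0.0625,"az":-0.0738},{"x":-0.066,"y":0.015,"z":-0.0625,"az":-0.0738},{"x":-0.066,"y":0.015,"z":-0.0625,"az":-0.0738},{"x":-0.066,"y":0.015,"z":-0.0625,"az":-0.0738},{"x":-0.066,"y":0.015,"z":-0.0625,"az":-0.0738},{"x":-0.066,"y":0.015,"z":-0.0625,"az":-0.0738}]' -1
python3 - <<'E'
from h import *
import cv2
cv2.imwrite("pics/w1.png",arm.get_image("wrist")[:,:,::-1])
s=arm.read_state();print(s["clock"],s["position"],R.from_quat(s["ee_rot"]).as_matrix().round(2))
E
```

```text
0.2 [6.24643696e+02 1.93679171e-02 2.30630702e+02] [[-0. -1. -0.]
 [-1.  0. -0.]
 [ 0.  0. -1.]]invalid input at $[0]: expected keys x, y, z, ax, ay, az
```

View pics/w1.png

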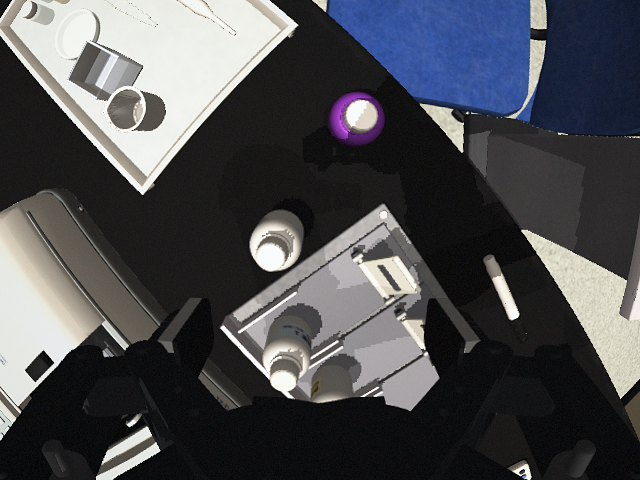

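The call was refused because every row needs all six keys, so the picture is unchanged from the start view. I'll repeat it with all keys.

```bash
python3 -m handwheel '[{"x":-0.066,"y":0.015,"z":-0.0625,"ax":0,"ay":0,"az":-0.0738},{"x":-0.066,"y":0.015,"z":-0.0625,"ax":0,"ay":0,"az":-0.0738},{"x":-0.066,"y":0.015,"z":-0.0625,"ax":0,"ay":0,"az":-0.0738},{"x":-0.066,"y":0.015,"z":-0.0625,"ax":0,"ay":0,"az":-0.0738},{"x":-0.066,"y":0.015,"z":-0.0625,"ax":0,"ay":0,"az":-0.0738},{"x":-0.066,"y":0.015,"z":-0.0625,"ax":0,"ay":0,"az":-0.0738},{"x":-0.066,"y":0.015,"z":-0.0625,"ax":0,"ay":0,"az":-0.0738},{"x":-0.066,"y":0.015,"z":-0.0625,"ax":0,"ay":0,"az":-0.0738}]' -1
python3 - <<'E'
from h import *
import cv2
cv2.imwrite("pics/w2.png",arm.get_image("wrist")[:,:,::-1])
s=arm.read_state();print(s["clock"],s["position"],R.from_quat(s["ee_rot"]).as_matrix().round(2))
E
```

```text
clock: 1.0
position: [518.7, 24.1, 130.8]
ee_rot: [-0.314, 0.949, 0.0, -0.0]
contact_force: [-0.1, -0.0, 0.0]
gripper_width: 0.3
grasp_force: 0.0
1.05 [515.04320029  23.82143338 128.51228239] [[-0.81 -0.59 -0.01]
 [-0.59  0.81 -0.  ]
 [ 0.01  0.   -1.  ]]
```

View pics/w2.png

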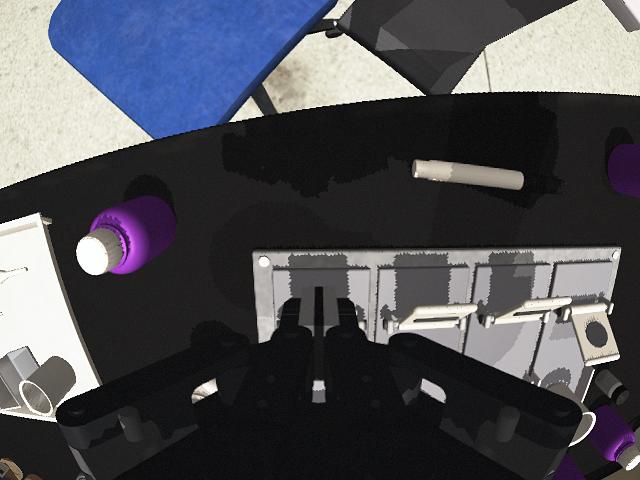

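Seen with image up = board front, the fingers stand over the right unit. Tags 3 and 2 lie forward (hinges near 388–472,325 and 484–567,318), and tag 1 shows its boss (597,333). One refinement before descending:

Run:
```python
from h import *
p=arm.camera_params("wrist");c=np.array([541.7,190.7]);B=np.array([.8,.6]);L=np.array([-.6,.8])
for n,u,v,z in [("h3r",388,326,26),("h3l",472,322,26),("h2r",484,320,26),("h2l",566,315,26),("FR",254,250,8),("FL",619,249,8),("bead3",435,313,66),("bos1",597,333,46)]:
    q=pt("wrist",u,v,z,p);print(n,q,"back %.0f left %.0f"%((q-c)@B,(q-c)@L))
q=np.array([518,24])-c;print((q@B,q@L))
```

```text
h3r [535.7 104.5] back -57 left -65
h3l [494.6 160. ] back -56 left 4
h2r [487.5 167.9] back -57 left 14
h2l [438.1 238.3] back -54 left 100
FR [551.5  -9. ] back -112 left -166
FL [351.4 263.5] back -109 left 172
bead3 [499.2 104.5] back -86 left -43
bos1 [430.8 266.8] back -43 left 127
(np.float64(-118.98000000000003), np.float64(-119.13999999999997))
```

Consistent within a few mm. I'll descend to z≈60 and sweep 65 mm back through tag 4.

```bash
python3 -m handwheel '[{"x":0,"y":0,"z":-0.118,"ax":0,"ay":0,"az":0},{"x":0,"y":0,"z":-0.118,"ax":0,"ay":0,"az":0},{"x":0,"y":0,"z":-0.118,"ax":0,"ay":0,"az":0},{"x":0.052,"y":0.039,"z":0,"ax":0,"ay":0,"az":0},{"x":0.052,"y":0.039,"z":0,"ax":0,"ay":0,"az":0},{"x":0.052,"y":0.039,"z":0,"ax":0,"ay":0,"az":0},{"x":0.052,"y":0.039,"z":0,"ax":0,"ay":0,"az":0},{"x":0.052,"y":0.039,"z":0,"ax":0,"ay":0,"az":0}]'
```

```text
clock: 1.85
position: [573.2, 64.2, 61.5]
ee_rot: [-0.316, 0.949, 0.0, 0.001]
contact_force: [-0.0, -1.0, -0.7]
gripper_width: -0.1
grasp_force: 0.0
```

```bash
python3 -m handwheel '[{"x":-0.13,"y":-0.0975,"z":0,"ax":0,"ay":0,"az":0},{"x":-0.13,"y":-0.0975,"z":0,"ax":0,"ay":0,"az":0},{"x":-0.08,"y":0.107,"z":0,"ax":0,"ay":0,"az":0},{"x":-0.08,"y":0.107,"z":0,"ax":0,"ay":0,"az":0},{"x":-0.08,"y":0.107,"z":0,"ax":0,"ay":0,"az":0},{"x":0.05,"y":0.0375,"z":0,"ax":0,"ay":0,"az":0},{"x":0.05,"y":0.0375,"z":0,"ax":0,"ay":0,"az":0},{"x":0.05,"y":0.0375,"z":0,"ax":0,"ay":0,"az":0}]'
python3 -m handwheel '[{"x":0.055,"y":0.041,"z":0,"ax":0,"ay":0,"az":0},{"x":0.055,"y":0.041,"z":0,"ax":0,"ay":0,"az":0},{"x":0,"y":0,"z":0,"ax":0,"ay":0,"az":0},{"x":-0.05,"y":-0.0375,"z":0.05,"ax":0,"ay":0,"az":0},{"x":-0.03,"y":-0.0225,"z":0.1,"ax":0,"ay":0,"az":0},{"x":-0.03,"y":-0.0225,"z":0.15,"ax":0,"ay":0,"az":0},{"x":0,"y":0,"z":0.1,"ax":0,"ay":0,"az":0},{"x":0,"y":0,"z":0,"ax":0,"ay":0,"az":0}]'
```

```text
clock: 2.65
position: [503.3, 111.7, 60.9]
ee_rot: [-0.316, 0.949, 0.0, 0.001]
contact_force: [0.6, -0.5, 0.7]
gripper_width: 0.2
grasp_force: 0.1
clock: 3.45
position: [503.3, 110.9, 143.6]
ee_rot: [-0.316, 0.949, 0.0, 0.003]
contact_force: [-0.7, 0.0, -0.4]
gripper_width: -0.0
grasp_force: 0.0
```

Now go behind tag 1, above (468, 285).

```bash
python3 -m handwheel '[{"x":-0.029,"y":0.145,"z":0,"ax":0,"ay":0,"az":0},{"x":-0.029,"y":0.145,"z":0,"ax":0,"ay":0,"az":0},{"x":-0.029,"y":0.145,"z":0,"ax":0,"ay":0,"az":0},{"x":-0.029,"y":0.145,"z":0,"ax":0,"ay":0,"az":0},{"x":-0.029,"y":0.145,"z":0,"ax":0,"ay":0,"az":0},{"x":-0.029,"y":0.145,"z":0,"ax":0,"ay":0,"az":0},{"x":0,"y":0,"z":-0.1,"ax":0,"ay":0,"az":0},{"x":0,"y":0,"z":-0.1,"ax":0,"ay":0,"az":0}]'
python3 - <<'E'
from h import *
import cv2
a=arm.get_image("scene")[170:340,200:420,::-1];b=arm.get_image("side")[140:340,220:460,::-1]
a=cv2.resize(a,(400,309),interpolation=cv2.INTER_CUBIC);b=cv2.resize(b,(400,309),interpolation=cv2.INTER_CUBIC)
cv2.imwrite("pics/m3.png",np.hstack([a,b]))
E
```

```text
clock: 4.25
position: [466.4, 285.4, 99.3]
ee_rot: [-0.317, 0.949, 0.0, -0.0]
contact_force: [0.3, 0.3, -0.1]
gripper_width: -0.1
grasp_force: 0.0
```

View pics/m3.png

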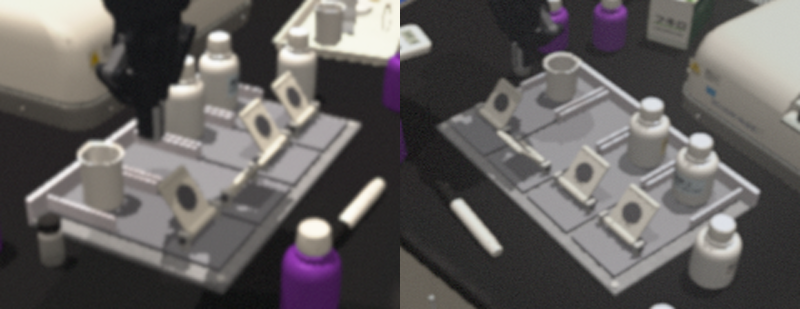

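Tags 3 and 4 now show their bosses, (260,128) and (293,98) on the left half; tag 2 is still forward and tag 1 back. Descend between tag 1 and the beaker, and sweep forward.

```bash
python3 -m handwheel '[{"x":0,"y":0,"z":-0.1,"ax":0,"ay":0,"az":0},{"x":0,"y":0,"z":-0.1,"ax":0,"ay":0,"az":0},{"x":0,"y":0,"z":0,"ax":0,"ay":0,"az":0},{"x":-0.052,"y":-0.039,"z":0,"ax":0,"ay":0,"az":0},{"x":-0.052,"y":-0.039,"z":0,"ax":0,"ay":0,"az":0},{"x":-0.052,"y":-0.039,"z":0,"ax":0,"ay":0,"az":0},{"x":-0.052,"y":-0.039,"z":0,"ax":0,"ay":0,"az":0},{"x":-0.03,"y":-0.0225,"z":0,"ax":0,"ay":0,"az":0}]'
python3 -m handwheel '[{"x":0,"y":0,"z":0,"ax":0,"ay":0,"az":0},{"x":0.04,"y":0.03,"z":0.05,"ax":0,"ay":0,"az":0},{"x":0.02,"y":0.015,"z":0.1,"ax":0,"ay":0,"az":0},{"x":0,"y":0,"z":0.2,"ax":0,"ay":0,"az":0},{"x":0,"y":0,"z":0.2,"ax":0,"ay":0,"az":0},{"x":0,"y":0,"z":0.2,"ax":0,"ay":0,"az":0},{"x":0,"y":0,"z":0,"ax":0,"ay":0,"az":0},{"x":0,"y":0,"z":0,"ax":0,"ay":0,"az":0}]'
python3 - <<'E'
from h import *
import cv2
a=arm.get_image("scene")[170:340,200:420,::-1];b=arm.get_image("side")[140:340,220:460,::-1]
a=cv2.resize(a,(400,309),interpolation=cv2.INTER_CUBIC);b=cv2.resize(b,(400,309),interpolation=cv2.INTER_CUBIC)
cv2.imwrite("pics/m4.png",np.hstack([a,b]))
E
```

```text
clock: 5.15
position: [418.9, 248.6, 61.7]
ee_rot: [-0.316, 0.949, 0.0, 0.001]
contact_force: [-0.1, 0.0, 0.2]
gripper_width: 0.1
grasp_force: 0.0
clock: 5.95
position: [431.6, 258.5, 211.8]
ee_rot: [-0.316, 0.949, 0.001, 0.001]
contact_force: [-0.2, -0.3, -1.4]
gripper_width: -0.3
grasp_force: 0.0
```

View pics/m4.png

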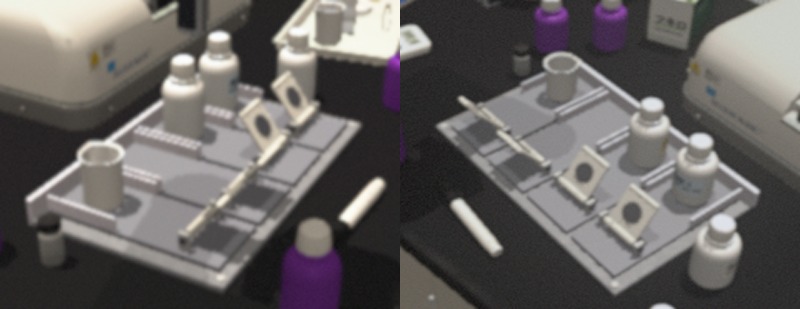

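Tags 1 and 2 (beaker and empty bays) are now forward at (200,220) and (235,185); tags 3 and 4 (bottle bays) are back. The bottles, beaker and bystanders look unmoved and the arm is clear.

```bash
python3 -c "from bench import arm; print(arm.job_done())"
```

```text
the job is handed in; nothing more can be done
None
```

The job is handed in: the two bottle-bay tags are tipped back, the beaker-bay tag is tipped forward and the empty-bay tag was already forward; the last picture shows nothing else moved, at about 6 s on the robot's clock, but the judge's result was not shown.

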